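# Square the blue sample case into the marking jig

### The job

Get the blue-lidded sample case ready for marking: push it along the bench into the corner of the jig, so that one long side lies flush against the long aluminium fence and one short end is flush against the yellow end stop. Only slide it, never lift or tip it off the bench, and leave the orange-lidded case, the beaker and the stack of discs where they are.

Things in the scene. Friction and masses are not known exactly. Their poses are not given: they have to be found in the camera images.
- case: The case to push: a closed flat box, white with blue lid and small paper label, 88 mm (x) by 110 mm (y), 41 mm high, about 0.3 kg, flat on the steel bench. Upright sides: long ones at x = -44 and +44 mm, short ends at y = -55 and +55 mm. Origin: centre of its underside; z up. Same either way round; yaw within 20 degrees of the world axes. Slides with 1 to 4 N.
- jig: The marking jig, fixed to the bench: an L of two bars 25 mm high, 16 mm thick. Origin: inner corner of the L at bench level; z up, x away from the robot within 7 degrees. Aluminium fence: inner face at x = 0, bar on the +x side, running 380 mm from the corner to -y. Yellow end stop: inner face at y = 0, bar on the +y side, running 70 mm to -x. Squared up, the case has its origin at x -44, y -55 mm here.
- other_case: Bystander: the same box (88 x 110 x 41 mm, origin at the centre of its underside) but with an orange lid; not to be moved.
- beaker: Bystander: an open glass beaker, 70 mm across at the rim, 85 mm high, upright on the bench. Origin: centre of its underside.
- discs: Bystander: a low stack of white plastic discs, 86 mm across, 28 mm high, one body. Origin: centre of its underside.

How it is judged:
By the outcome, as a careful person would: the job done as asked, in the order asked, and still so for the second after the job is handed in, with the robot touching nothing.
It also fails if it takes over 58 s, if anything falls off the work surface, if the arm or the gripper's body presses on something with over 40 N, if the wrist force passes 120 N, or if a joint passes its speed limit or range.

### The arm

A 7-joint arm with a two-finger parallel gripper is mounted at the origin on the work surface. World frame = base frame: x ahead of the robot, y to its left, z up, the work surface at z = 0. Lengths are in m, angles in rad, forces in N, time in s.
With the tool pointing down it reaches from about 0.425 to 1.025 m from the base axis. Payload 9.4 kg.
Tool frame: the origin (TCP) lies at the very end of the fingers, on their centre line; the grasp point (between the pads) lies 19 mm behind it; z points along the fingers, y is the line along which they close (so a half turn about z gives the same grasp; the last joint's range is limited). The gripper opens to 85 mm and grips with 20 to 120 N. Pads are 22 mm wide; open, the fingers measure 114 mm over their backs; the gripper's body (76 mm by 85 mm) begins 54 mm behind the grasp point. The pads swing forward as they close: fully open they stand 13 mm farther back than shut.
Start: joints at [1.078, 0.599, -0.003, 1.599, 0.002, 0.943, -0.08], TCP at [0.293, -0.663, 0.231] pointing down, gripper open.
Joint ranges: [-2.57, 2.57], [-0.35, 1.97], [-1.29, 1.29], [0.11, 2.56], [-1.05, 4.19], [0.11, 1.86], [-2.63, 2.63]. Speed limits (rad/s): [2.22, 2.22, 3.01, 3.01, 3.14, 3.14, 3.14].

### API

Orientations are given as a rotation vector (axis times angle).
In Python, from rig import observe, camera, camera_params, finish_job, search_frame gives the robot as it stands.
- The arm moves only by the shell command python3 -m creep 'ROWS'. ROWS is JSON, one flat list of numbers, 7 for each row, row after row: the closure, from 0 (fully open) to 1 (shut), then the shift along the tool's x, y, z in mm, then the turn, a rotation vector about the tool's x, y, z in degrees. In form: [jaw, x, y, z, wx, wy, wz, jaw, x, y, z, wx, wy, wz, ...]. A call has 1 to 10 rows; each row is the pose to reach, as a shift and turn from the pose commanded when the call began, along the tool's axes at that moment; what a row does not reach only later rows make up. A row lasts 1/8 s, in which the tool goes at most 62.5 mm and 10.7 degrees, less where a joint would pass 70% of its speed; a pose out of reach is approached as far as the arm can. A call with a gripper value outside its range is refused whole. The fingers move at their own pace and stop on an object; the grip force is fixed at half the most. Time passes only in rows, so rows that repeat a pose let the fingers close. It gives the time, the measured TCP pose, the force, the opening and the grip force at its end, in the units of the state.
- observe(): the state, without advancing time (a new reading comes with each control period).
- camera(name): name is "scene" or "top" or "wrist"; returns the picture (480x640x3 uint8, blue, green, red); there is no depth.
- camera_params(name): a dict with "K" (3x3 intrinsics, pixels), "R" (3x3) and "t" (3): a world point X has camera coordinates R X + t. Camera axes: x right, y down, z forward; pixel columns grow to the right and rows downward; lengths in m; the calibration is good to about 2 mm. A picture is of the moment at which its call begins: read the wrist's pose just before it. camera_params takes no time and is no camera call; for the wrist camera it gives the pose at the moment of the call.
- finish_job(): hands the job in; it is judged then, once.
Trained networks look in the newest picture that a camera, given by its name, has taken for a name from the list of things; names that differ only in an ending like _2 or _b are one class to them, and where a whole thing is asked for, a point or a joint stands for the part that bears it (a point fixed in the world has none). Each returns a list of dicts, best first, with "conf" (0 to 1); they miss things now and then, are a little off and sometimes report something else, mostly with a low value. They report only what shows in the picture. A call takes as long as a camera call.
- search_frame(camera, target): "xy" ([column, row] in pixels, amid what is visible of it).
The state is a dict: "time_s": time; "joint_pos": joint angles; "dq": joint speeds; "joint_efforts": joint torques, N m; "ee_pos": TCP position; "tcp_rot": TCP orientation; "force": force on the tool from outside, world axes, zero at the start; "moment": the same for the moment, N m; "finger_gap": finger opening in m; "grip_force": force on a finger pad.
Only numpy, scipy, OpenCV 4.12 (cv2) and the standard library are available. Lean on these libraries where they do the work, as an engineer would, in place of code of your own. Each camera call takes 0.05 s, during which the arm holds its last target. There are 200 camera calls.

## Working session

There is one attempt and no reset: what is moved stays moved. The work goes in short steps, Python scripts to look and compute and a shell command to move; the robot and the scene stay as the last step left them, time stands still between calls to the robot, and variables do not carry over. Pictures are saved under pics/ and viewed, at most 10 in all, crops included, and the job is handed in when it is done.

```bash
mkdir -p pics; python3 - <<'E'
from rig import *
import cv2
s=observe();print(s['time_s'],s['ee_pos'],s['tcp_rot'],s['force'],s['finger_gap'])
for c in['top','scene']:
    im=camera(c);cv2.imwrite(f'pics/{c}0.png',im)
    for n in['case','jig','other_case','beaker','discs']:print(c,n,[(r['xy'],round(r['conf'],2)) for r in search_frame(c,n)[:2]])
    p=camera_params(c);print(p)
E
```

```text
0.0 [ 0.29266966 -0.66281578  0.23041311] [-3.07250651e+00 -6.48354826e-01  7.16613529e-04] [ 0.66804774 -0.26055899 -0.16055667] 0.08473033942872062
top case [([276.7, 291.5], 0.58)]
top jig [([273.6, 192.8], 0.75)]
top other_case [([370.7, 284.5], 0.84)]
top beaker [([485.5, 274.3], 0.96)]
top discs [([164.9, 270.7], 0.92)]
{'K': array([[475.85962196,   0.        , 320.52708328],
       [  0.        , 475.85962196, 230.57430205],
       [  0.        ,   0.        ,   1.        ]]), 'R': array([[-0.01493093, -0.99986195, -0.00728985],
       [-0.98626851,  0.01592641, -0.16437994],
       [ 0.16447335,  0.0047354 , -0.98637016]]), 't': array([-0.0029642 ,  0.56878642,  1.09003638])}
scene case [([331.5, 197.1], 0.93)]
scene jig [([390.5, 278.9], 0.76)]
scene other_case [([241.0, 245.6], 0.87), ([333.4, 199.2], 0.62)]
scene beaker [([107.6, 300.0], 0.89)]
scene discs [([440.6, 170.2], 0.71)]
{'K': array([[506.04461916,   0.        , 326.01584395],
       [  0.        , 506.04461916, 238.7169124 ],
       [  0.        ,   0.        ,   1.        ]]), 'R': array([[ 0.54685059,  0.83721841, -0.00444472],
       [ 0.58745737, -0.38748454, -0.71045729],
       [-0.59653019,  0.38590291, -0.70372628]]), 't': array([-0.30094581, -0.28733612,  1.32412201])}
```

View pics/top0.png

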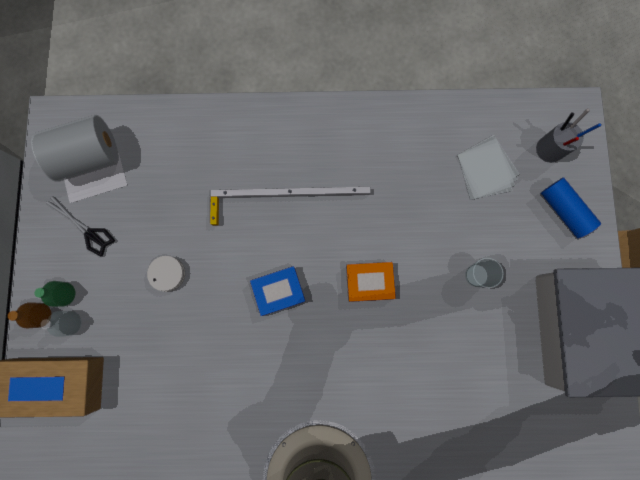

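View pics/scene0.png

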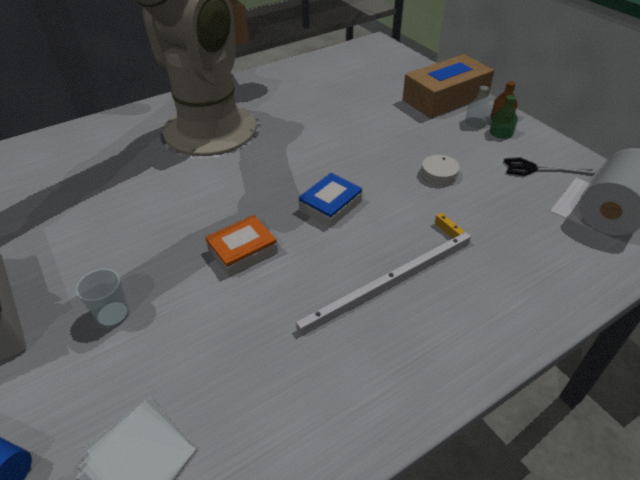

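```bash
cat >h.py <<'E'
import numpy as np,cv2
from rig import *
def unproj(c,px,z):
    p=camera_params(c);px=np.atleast_2d(px).astype(float)
    d=np.c_[px,np.ones(len(px))]@np.linalg.inv(p['K']).T@p['R'];o=-p['R'].T@p['t']
    return (o+d*((z-o[2])/d[:,2])[:,None])[:,:2]
def proj(c,X):
    p=camera_params(c);q=(np.atleast_2d(X)@p['R'].T+p['t'])@p['K'].T;return q[:,:2]/q[:,2:]
def rect(c,im,lo,hi,z,roi):
    x0,x1,y0,y1=roi;h=cv2.cvtColor(im,cv2.COLOR_BGR2HSV)
    m=np.zeros(h.shape[:2],np.uint8);m[y0:y1,x0:x1]=cv2.inRange(h,lo,hi)[y0:y1,x0:x1]
    k=max(cv2.findContours(m,cv2.RETR_EXTERNAL,cv2.CHAIN_APPROX_NONE)[0],key=cv2.contourArea)
    w=unproj(c,k[:,0],z)
    (cx,cy),(a,b),t=cv2.minAreaRect((w*1000).astype(np.float32))
    if a>b:a,b,t=b,a,t-90
    # a = short (x) , t = angle of short side from world x
    t=(t+90)%180-90
    return np.round([cx,cy,a,b,t],1)
B=((105,120,50),(125,255,255));O=((5,150,80),(18,255,255));Y=((20,130,80),(32,255,255));W=((0,0,150),(180,60,255))
E
python3 - <<'E'
from h import *
im=cv2.imread('pics/top0.png')
print('blue',rect('top',im,*B,.041,(240,315,255,325)))
print('orange',rect('top',im,*O,.041,(335,405,250,310)))
print('stop',rect('top',im,*Y,.025,(200,230,185,235)))
print('fence',rect('top',im,*W,.025,(200,385,180,205)))
s=cv2.imread('pics/scene0.png')
print('blueS',rect('scene',s,*B,.041,(290,370,165,225)))
print('orangeS',rect('scene',s,*O,.041,(200,280,210,270)))
print('stopS',rect('scene',s,*Y,.025,(425,475,205,245)))
print('discs',unproj('top',[[165,272]],.028),'beaker',unproj('top',[[485,274]],.04),unproj('scene',[[441,164]],.028),unproj('scene',[[107.6,300]],.04))
E
python3 - <<'E'
import cv2
im=cv2.imread('pics/top0.png')[165:325,190:400]
cv2.imwrite('pics/crop.png',cv2.resize(im,None,fx=3.7,fy=3.7,interpolation=cv2.INTER_CUBIC))
E
```

```text
blue [427.9  92.3  87.1 110.5  17.6]
orange [ 446.8 -128.    87.   109.8    2.3]
stop [626.8 250.6  17.3  68.2 -88.8]
fence [672.8 144.   12.7 148.6  -1. ]
blueS [433.6  87.3  90.8 114.9  17.3]
orangeS [ 450.2 -132.6   89.   110.1    2.4]
stopS [628.8 245.4  21.7  66.6 -89.4]
discs [[0.47705044 0.3631995 ]] beaker [[ 0.45957209 -0.39876147]] [[0.47243806 0.3669918 ]] [[ 0.45993162 -0.38985776]]
```

View pics/crop.png

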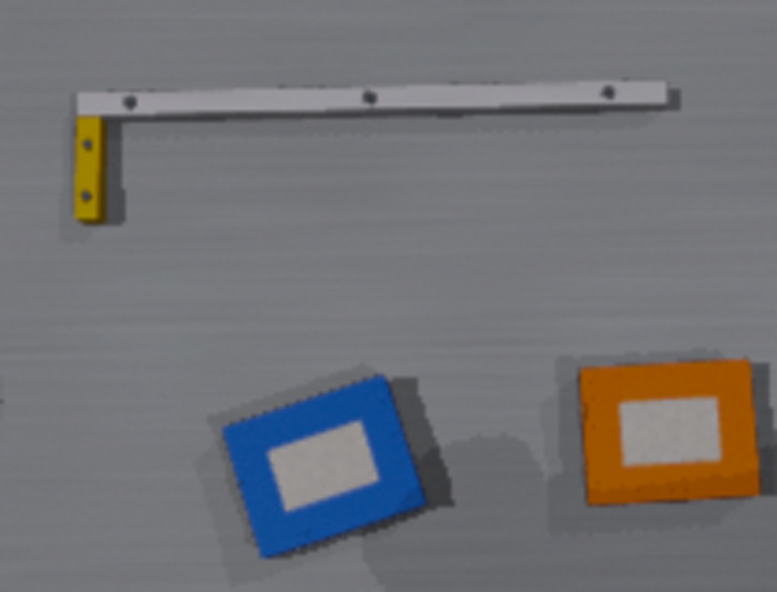

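```bash
cat >>h.py <<'E'
from scipy.spatial.transform import Rotation as Ro
def plan(x,y,z,yaw,ref=None):
    "tool down, tool y axis at yaw deg (mod 180) -> shift mm, turn deg, from measured pose (or ref=(pos,rotvec))"
    s=observe();p,r=(s['ee_pos'],s['tcp_rot']) if ref is None else ref
    R0=Ro.from_rotvec(r);best=None
    for a in(0,180):
        t=np.radians(yaw+a);yy=np.array([np.cos(t),np.sin(t),0]);zz=np.array([0,0,-1.]);xx=np.cross(yy,zz)
        d=(R0.inv()*Ro.from_matrix(np.c_[xx,yy,zz])).as_rotvec(degrees=True)
        if best is None or np.linalg.norm(d)<np.linalg.norm(best):best=d
    return np.round(R0.inv().apply(np.array([x,y,z])-p)*1000,1),np.round(best,1)
def toolyaw():
    y=Ro.from_rotvec(observe()['tcp_rot']).apply([0,1,0]);return np.degrees(np.arctan2(y[1],y[0]))
E
python3 - <<'E'
from h import *
im=cv2.imread('pics/top0.png');g=cv2.cvtColor(im,cv2.COLOR_BGR2GRAY).astype(float)
pts=[]
for u in range(225,366,4):
    c=g[188:203,u-1:u+2].mean(1);d=np.diff(c);i=int(d.argmin())
    pts.append([u,188+i+.5])
w=unproj('top',pts,.025)
k=np.polyfit(w[:,1],w[:,0],1);r=w[:,0]-np.polyval(k,w[:,1]);m=abs(r)<.003;k=np.polyfit(w[m,1],w[m,0],1)
print('fence inner x=%.4f*y+%.4f'%tuple(k),m.sum(),len(m),r.std())
pts=[]
for v in range(200,223,2):
    c=im[v-1:v+2,208:228,2].astype(float).mean(0);pts.append([208+int(np.diff(c).argmin())+.5,v])
w=unproj('top',pts,.025);print('stop inner',np.median(w,0),np.polyfit(w[:,0],w[:,1],1),np.round(w[:,1],3))
print('yaw',toolyaw())
print(plan(.437,.010,.231,17.6))
p=camera_params('top');print(-p['R'].T@p['t'])
E
```

```text
fence inner x=-0.0055*y+0.6656 35 36 0.0019939399223756265
stop inner [0.62523761 0.24350251] [-0.07253704  0.28997509] [0.244 0.244 0.244 0.243 0.243 0.243 0.243 0.243 0.243 0.255 0.245 0.245]
yaw -66.17626928991757
(array([ 4.038e+02, -5.576e+02,  2.000e-01]), array([ -0. ,   0. , -83.8]))
[ 0.38164994 -0.01718427  1.16865483]
```

```bash
python3 -m creep '[0.4,35,-45,0,0,0,-8, 0.4,75,-98,0,0,0,-16, 0.4,118,-152,0,0,0,-25, 0.4,160,-208,0,0,0,-34, 0.4,202,-264,0,0,0,-43, 0.4,245,-320,0,0,0,-52, 0.4,290,-378,0,0,0,-61, 0.4,335,-436,0,0,0,-70, 0.4,380,-495,0,0,0,-78, 0.4,419,-548,0,0,0,-84]'
python3 - <<'E'
from h import *
print(toolyaw(),plan(.455,.007,.2,17.6))
E
```

```text
time_s: 1.85
ee_pos: [0.4393, -0.0594, 0.2317]
tcp_rot: [1.845, 2.541, 0.001]
force: [0.8, -0.4, -0.9]
finger_gap: 0.0512
grip_force: 0.0
18.020820132531693 (array([58.3, 35.4, 31.7]), array([0.1, 0. , 0.4]))
```

```bash
python3 -m creep '[0.4,0,0,0,0,0,0,0.4,0,0,0,0,0,0]'
python3 - <<'E'
from h import *
print(toolyaw(),plan(.455,.005,.2,17.6))
im=camera('top');cv2.imwrite('pics/top1.png',im);print('blue',rect('top',im,*B,.041,(240,315,255,325)))
E
```

```text
time_s: 2.1
ee_pos: [0.4387, -0.0615, 0.2313]
tcp_rot: [1.851, 2.539, -0.001]
force: [0.0, 0.2, -0.2]
finger_gap: 0.0514
grip_force: 0.0
17.814954068205132 (array([58.4, 35.9, 31.3]), array([-0. ,  0. ,  0.2]))
blue [428.   92.6  87.1 110.   17.4]
```

```bash
python3 -m creep '[0.4,58,36,30,0,0,0,0.4,58,36,80,0,0,0,0.4,58,36,130,0,0,0,0.4,58,36,175,0,0,0,0.4,58,36,200,0,0,0,0.4,58,36,217,0,0,0,0.4,58,36,217,0,0,0]'
python3 - <<'E'
from h import *
im=camera('scene');cv2.imwrite('pics/s2.png',im[130:330,200:460])
print(toolyaw(),observe()['joint_pos'])
E
```

```text
time_s: 3.02
ee_pos: [0.4548, 0.0036, 0.0133]
tcp_rot: [-1.852, -2.536, 0.004]
force: [0.1, -0.4, -0.4]
finger_gap: 0.051
grip_force: 0.0
17.718346823142358 [-0.05410502  0.69214052 -0.11513453  2.35617534  0.65109196  0.12281888
 -0.48120967]
```

View pics/s2.png

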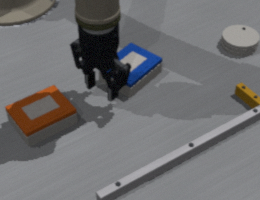

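```bash
python3 -m creep '[0.4,8,0,0,0,0,0,0.4,16,0,0,0,0,0,0.4,22,0,0,0,0,0,0.4,27,1.5,0,0,0,1.5,0.4,32,3,0,0,0,3,0.4,37,4.5,0,0,0,4.5,0.4,42,6.5,0,0,0,6,0.4,46.5,9,0,0,0,7.5,0.4,51,11.5,0,0,0,9,0.4,55.5,14,0,0,0,10.5]'
python3 - <<'E'
from h import *
im=camera('top');cv2.imwrite('pics/top3.png',im);print('blue',rect('top',im,*B,.041,(200,315,235,325)))
print(toolyaw(),observe()['joint_pos'][5])
E
```

```text
time_s: 4.32
ee_pos: [0.4517, 0.0625, 0.0142]
tcp_rot: [-2.077, -2.357, 0.0]
force: [0.0, -2.5, 1.5]
finger_gap: 0.0512
grip_force: 1.1Traceback (most recent call last):
  File "<stdin>", line 2, in <module>
  File "h.py", line 12, in rect
    k=max(cv2.findContours(m,cv2.RETR_EXTERNAL,cv2.CHAIN_APPROX_NONE)[0],key=cv2.contourArea)
ValueError: max() iterable argument is empty
```

View pics/top3.png

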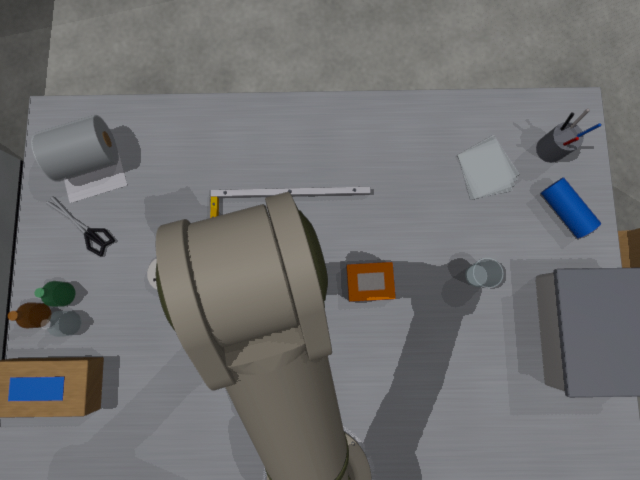

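```bash
python3 - <<'E'
from h import *
im=camera('scene');print('blueS',rect('scene',im,*B,.041,(290,400,165,260)))
print(toolyaw(),observe()['joint_pos'][5])
cv2.imwrite('pics/s3.png',cv2.resize(im[130:280,240:490],None,fx=2.5,fy=2.5))
E
```

```text
blueS [441.4 125.8  91.6 114.7  12.9]
7.31866343891398 0.11940353235442702
```

View pics/s3.png

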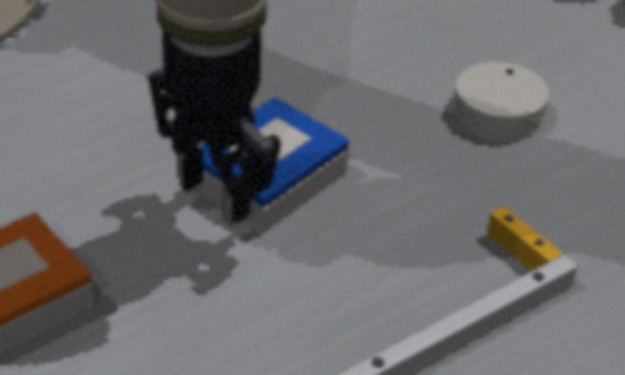

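```bash
python3 -m creep '[0.4,4,1,0,0,0,0.5,0.4,8,2,0,0,0,1,0.4,12,3,0,0,0,2,0.4,16,4,0,0,0,3,0.4,20,5,0,0,0,4,0.4,24,6,0,0,0,5,0.4,28,7,0,0,0,6,0.4,32,8,0,0,0,7,0.4,36,9,0,0,0,8,0.4,40,10,0,0,0,9]'
python3 - <<'E'
from h import *
im=camera('scene');print('blueS',rect('scene',im,*B,.041,(290,430,165,260)))
print(toolyaw(),observe()['joint_pos'][5])
E
```

```text
time_s: 5.68
ee_pos: [0.4565, 0.1034, 0.0143]
tcp_rot: [2.255, 2.187, 0.0]
force: [0.2, -0.7, -0.6]
finger_gap: 0.0511
grip_force: 0.6
blueS [453.5 168.   92.7 115.1   7.4]
-1.7509408107776308 0.13935952386432243
```

```bash
python3 -m creep '[0.4,-12,0,0,0,0,0,0.4,-20,0,-20,0,0,0,0.4,-20,0,-65,0,0,0,0.4,0,-10,-90,0,0,-8,0,30,-20,-90,0,0,-18,0,60,-30,-90,0,0,-28,0,90,-40,-90,0,0,-38,0,120,-49,-90,0,0,-47,0,120,-49,-90,0,0,-52,0,120,-49,-90,0,0,-52]'
python3 - <<'E'
from h import *
im=camera('scene');print('blueS',rect('scene',im,*B,.041,(290,430,165,260)))
print(toolyaw(),observe()['joint_pos'],plan(.411,.2255,.01,50))
cv2.imwrite('pics/s4.png',im[100:300,240:500])
E
```

```text
time_s: 6.98
ee_pos: [0.4111, 0.2238, 0.1041]
tcp_rot: [-1.067, -2.955, 0.0]
force: [0.1, -0.7, 0.4]
finger_gap: 0.0853
grip_force: 0.0
blueS [453.7 168.8  93.5 114.2   6.8]
50.15840054704332 [-0.22637365  0.56032188 -0.55147263  2.26437905  0.65559445  0.47475056
 -0.43134529] (array([ 1.5,  1.5, 94.1]), array([-0. ,  0. ,  0.2]))
```

```bash
python3 -m creep '[0,0,2,30,0,0,0,0,0,2,50,0,0,0,0,0,2,66,0,0,0,0,0,2,80,0,0,0,0,0,2,92,0,0,0,0,0,2,92,0,0,0]'
python3 - <<'E'
from h import *
im=camera('scene');print('blueS',rect('scene',im,*B,.041,(290,430,165,260)))
print(toolyaw(),observe()['joint_pos'][5])
cv2.imwrite('pics/s5.png',cv2.resize(im[100:280,240:490],None,fx=2.5,fy=2.5))
E
```

```text
time_s: 7.78
ee_pos: [0.4122, 0.2252, 0.0118]
tcp_rot: [-1.069, -2.954, 0.002]
force: [0.1, -0.2, 0.0]
finger_gap: 0.0852
grip_force: 0.0
blueS [454.3 168.8  92.6 114.1   7. ]
50.23446208402223 0.21882863987948997
```

View pics/s5.png

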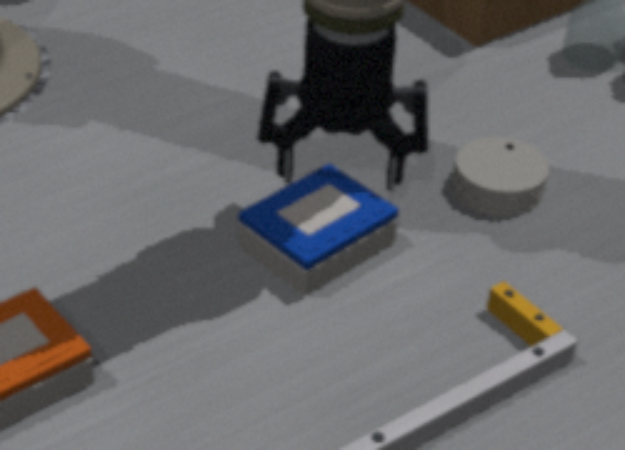

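```bash
python3 -m creep '[0,-4,3,0,0,0,0,0,-8,6.5,0,0,0,0,0,-12,10,0,0,0,0,0,-15.5,13,0,0,0,0,0,-19,16,0,0,0,0,0,-22.5,19,0,0,0,0,0,-22.5,19,0,0,0,0]'
python3 - <<'E'
from h import *
im=camera('scene');print('blueS',rect('scene',im,*B,.041,(290,430,165,260)))
print(observe()['joint_pos'][5])
E
```

```text
time_s: 8.7
ee_pos: [0.4424, 0.2263, 0.0122]
tcp_rot: [1.067, 2.955, 0.0]
force: [0.4, 0.6, 0.6]
finger_gap: 0.0856
grip_force: 0.1
blueS [472.1 166.5  94.1 113.8   2.6]
0.2930948768488315
```

```bash
python3 -m creep '[0,-4,3,0,0,0,0,0,-7.5,6.5,0,0,0,0,0,-10.5,9,0,0,0,0,0,-10.5,9,0,0,0,0]'
python3 - <<'E'
from h import *
im=camera('scene');print('blueS',rect('scene',im,*B,.041,(290,430,165,260)))
E
```

```text
time_s: 9.25
ee_pos: [0.4562, 0.2265, 0.0122]
tcp_rot: [1.067, 2.955, 0.001]
force: [-0.6, 0.5, 0.4]
finger_gap: 0.0853
grip_force: 0.0
blueS [485.3 164.4  94.5 113.6  -0. ]
```

```bash
python3 -m creep '[0,12,-10,0,0,0,0,0,12,-10,-30,0,0,0,0,12,-10,-70,0,0,0,0.4,10,-25,-80,0,0,-10,0.4,8,-45,-80,0,0,-20,0.4,7,-60,-80,0,0,-30,0.4,7,-60,-80,0,0,-40,0.4,7,-60,-70,0,0,-40,0.4,7,-60,-70,0,0,-40]'
python3 - <<'E'
from h import *
im=camera('scene');print('blueS',rect('scene',im,*B,.041,(290,430,165,260)))
print(toolyaw(),observe()['joint_pos'],plan(.413,.185,.012,90))
E
```

```text
time_s: 10.42
ee_pos: [0.4117, 0.1847, 0.0815]
tcp_rot: [0.003, -3.141, 0.001]
force: [-0.9, 0.3, -0.3]
finger_gap: 0.0511
grip_force: 0.0
blueS [485.6 164.4  94.  113.6  -0. ]
90.17133335163403 [-0.05919105  0.6296506  -0.69909468  2.30900717  0.90869194  0.50108878
  0.07316339] (array([-1.4,  0.1, 69.8]), array([-0. , -0. ,  0.2]))
```

```bash
python3 -m creep '[0.4,0,0,25,0,0,0,0.4,0,0,45,0,0,0,0.4,0,0,60,0,0,0,0.4,0,0,69,0,0,0,0.4,0,0,69,0,0,0]'
python3 - <<'E'
from h import *
im=camera('scene');print('blueS',rect('scene',im,*B,.041,(290,430,165,260)))
print(toolyaw(),observe()['joint_pos'],plan(.413,.185,.012,90))
E
```

```text
time_s: 11.1
ee_pos: [0.4116, 0.1852, 0.0129]
tcp_rot: [0.008, -3.141, 0.001]
force: [0.5, 0.6, -0.6]
finger_gap: 0.0511
grip_force: 0.0
blueS [4.848e+02 1.645e+02 9.560e+01 1.139e+02 3.000e-01]
90.29963300200978 [-0.20868198  0.73242829 -0.49272502  2.34826879  1.21659584  0.34423437
 -0.20909178] (array([-1.2, -0.1,  1.2]), array([-0. , -0. ,  0.3]))
```

```bash
python3 -m creep '[0.4,-6,0,0,0,0,0,0.4,-12,0,0,0,0,0,0.4,-19,0,0,0,0,0,0.4,-26,0,0,0,0,0,0.4,-34,0,0,0,0,0,0.4,-42,0,0,0,0,0,0.4,-50,0,0,0,0,0,0.4,-58,0,0,0,0,0,0.4,-65,0,0,0,0,0,0.4,-70,0,0,0,0,0]'
python3 - <<'E'
from h import *
im=camera('scene');print('blueS',rect('scene',im,*B,.041,(290,470,165,290)))
im=camera('top');h=rect('top',im,*B,.041,(200,330,165,325)) if 0 else None
E
```

```text
time_s: 12.4
ee_pos: [0.4823, 0.1852, 0.0132]
tcp_rot: [0.008, -3.142, 0.0]
force: [-3.0, 0.4, 2.2]
finger_gap: 0.0515
grip_force: 1.5
blueS [5.409e+02 1.650e+02 9.370e+01 1.134e+02 3.000e-01]
```

```bash
python3 -m creep '[0.4,-7,0,0,0,0,0,0.4,-14,0,0,0,0,0,0.4,-21,0,0,0,0,0,0.4,-28,0,0,0,0,0,0.4,-35,0,0,0,0,0,0.4,-42,0,0,0,0,0,0.4,-49,0,0,0,0,0,0.4,-56,0,0,0,0,0,0.4,-62,0,0,0,0,0,0.4,-66,0,0,0,0,0]'
python3 - <<'E'
from h import *
im=camera('scene');print('blueS',rect('scene',im,*B,.041,(290,490,165,320)))
im=camera('top');cv2.imwrite('pics/top6.png',im)
cv2.imwrite('pics/s6.png',cv2.resize(camera('scene')[150:350,290:510],None,fx=3,fy=3))
E
```

```text
time_s: 13.75
ee_pos: [0.5482, 0.1856, 0.0132]
tcp_rot: [0.009, -3.141, 0.0]
force: [-2.3, 0.2, 1.2]
finger_gap: 0.0513
grip_force: 1.2
blueS [6.063e+02 1.654e+02 9.280e+01 1.138e+02 5.000e-01]
```

View pics/s6.png

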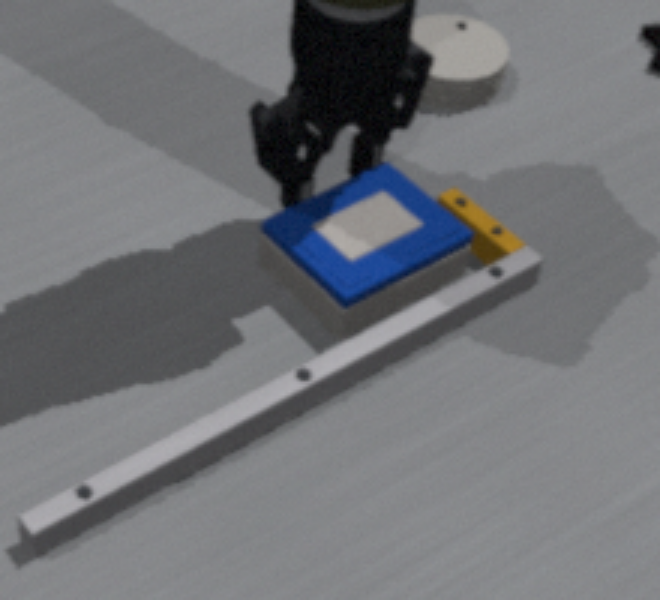

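```bash
python3 -m creep '[0.4,-4,0,0,0,0,0,0.4,-7,0,0,0,0,0,0.4,-10,0,0,0,0,0,0.4,-12.5,0,0,0,0,0,0.4,-15,0,0,0,0,0,0.4,-16,0,0,0,0,0]'; python3 -m creep '[0.4,-1,0,0,0,0,0,0.4,-1,0,0,0,0,0]';python3 -m creep '[0.4,-1,0,0,0,0,0,0.4,-1,0,0,0,0,0]'
```

```text
time_s: 14.65
ee_pos: [0.564, 0.1857, 0.0133]
tcp_rot: [0.009, -3.142, 0.0]
force: [-3.0, -0.1, 2.9]
finger_gap: 0.0513
grip_force: 1.7
time_s: 14.9
ee_pos: [0.565, 0.1857, 0.0133]
tcp_rot: [-0.009, 3.142, 0.0]
force: [-2.9, 0.6, 1.2]
finger_gap: 0.0508
grip_force: 1.3
time_s: 15.15
ee_pos: [0.566, 0.1857, 0.0132]
tcp_rot: [-0.009, 3.141, 0.0]
force: [-2.8, -0.3, 2.3]
finger_gap: 0.051
grip_force: 1.3
```

```bash
python3 -m creep '[0.4,-1.5,0,0,0,0,0,0.4,-1.5,0,0,0,0,0]'; python3 -m creep '[0.4,-1,0,0,0,0,0,0.4,-1,0,0,0,0,0]'
python3 - <<'E'
from h import *
im=camera('scene');print('blueS',rect('scene',im,*B,.041,(290,490,165,320)))
E
```

```text
time_s: 15.4
ee_pos: [0.566, 0.1856, 0.0132]
tcp_rot: [0.01, -3.14, 0.001]
force: [-6.8, 0.4, 4.8]
finger_gap: 0.0513
grip_force: 3.8
time_s: 15.65
ee_pos: [0.566, 0.1856, 0.0132]
tcp_rot: [0.01, -3.138, 0.002]
force: [-9.1, -0.1, 8.1]
finger_gap: 0.0512
grip_force: 5.4
blueS [624.2 165.4  92.9 113.9   0.9]
```

```bash
python3 -m creep '[0.4,4,0,0,0,0,0,0.4,15,0,-5,0,0,0,0.4,15,0,-50,0,0,0,0.7,15,-10,-85,0,0,10,0.7,5,-30,-85,0,0,20,0.7,-5,-50,-85,0,0,30,0.7,-15,-70,-85,0,0,40,0.7,-25,-85,-85,0,0,50,0.7,-35,-98,-85,0,0,60,0.7,-44,-98,-85,0,0,70]'
python3 -m creep '[0.7,0,0,0,0,0,10,0.7,0,0,0,0,0,20,0.7,0,0,0,0,0,20]'
python3 - <<'E'
from h import *
im=camera('scene');print('blueS',rect('scene',im,*B,.041,(290,490,165,320)))
print(toolyaw(),observe()['joint_pos'],plan(.610,.086,.012,0))
E
```

```text
time_s: 16.95
ee_pos: [0.6132, 0.0863, 0.0985]
tcp_rot: [1.804, 2.571, -0.001]
force: [0.9, 0.2, 0.0]
finger_gap: 0.0259
grip_force: 0.0
time_s: 17.32
ee_pos: [0.6129, 0.0882, 0.0987]
tcp_rot: [2.213, 2.229, 0.001]
force: [-0.6, -0.4, -0.8]
finger_gap: 0.0255
grip_force: 0.0
blueS [6.242e+02 1.655e+02 9.220e+01 1.139e+02 4.000e-01]
0.5667561862054795 [ 0.01197114  0.66409177 -0.37292155  1.93753224  0.40255276  0.61225828
 -0.61217126] (array([-2.1, -2.9, 86.6]), array([0. , 0. , 0.6]))
```

```bash
python3 -m creep '[0.7,-2,-3,30,0,0,0.5,0.7,-2,-3,55,0,0,0.5,0.7,-2,-3,75,0,0,0.5,0.7,-2,-3,86,0,0,0.5,0.7,3,-3,86,0,0,0.5,0.7,9,-3,86,0,0,0.5,0.7,15,-3,86,0,0,0.5,0.7,20,-3,86,0,0,0.5,0.7,25,-3,86,0,0,0.5,0.7,29,-3,86,0,0,0.5]'
python3 -m creep '[0.7,2,0,0,0,0,0,0.7,3,0,0,0,0,0]'
python3 - <<'E'
from h import *
im=camera('scene');print('blueS',rect('scene',im,*B,.041,(290,490,165,320)))
E
```

```text
time_s: 18.62
ee_pos: [0.6096, 0.1165, 0.0125]
tcp_rot: [2.225, 2.217, -0.002]
force: [-1.4, -4.6, 2.7]
finger_gap: 0.0251
grip_force: 2.3
time_s: 18.88
ee_pos: [0.6097, 0.1198, 0.0123]
tcp_rot: [2.225, 2.218, -0.001]
force: [-1.9, -4.0, 3.4]
finger_gap: 0.0256
grip_force: 2.3
blueS [623.6 179.7  92.7 114.2   0. ]
```

```bash
python3 -m creep '[0.7,1,0,0,0,0,0,0.7,2,0,0,0,0,0]';python3 -m creep '[0.7,1.5,0,0,0,0,0,0.7,1.5,0,0,0,0,0]';python3 -m creep '[0.7,1,0,0,0,0,0,0.7,1,0,0,0,0,0]'
python3 -m creep '[0.7,1,0,0,0,0,0,0.7,1,0,0,0,0,0]'
python3 - <<'E'
from h import *
im=camera('scene');print('blueS',rect('scene',im,*B,.041,(290,490,165,320)))
E
```

```text
time_s: 19.18
ee_pos: [0.6097, 0.1218, 0.0122]
tcp_rot: [2.225, 2.218, -0.0]
force: [-2.0, -3.7, 3.4]
finger_gap: 0.0257
grip_force: 2.2
time_s: 19.42
ee_pos: [0.6097, 0.1222, 0.0122]
tcp_rot: [2.225, 2.217, -0.002]
force: [-1.3, -7.7, 3.9]
finger_gap: 0.0255
grip_force: 3.8
time_s: 19.68
ee_pos: [0.6097, 0.1222, 0.0122]
tcp_rot: [2.225, 2.216, -0.004]
force: [-1.7, -9.6, 6.1]
finger_gap: 0.0255
grip_force: 5.0
time_s: 19.92
ee_pos: [0.6097, 0.1222, 0.0122]
tcp_rot: [2.226, 2.214, -0.006]
force: [-1.0, -11.5, 6.6]
finger_gap: 0.0259
grip_force: 6.2
blueS [ 6.235e+02  1.823e+02  9.280e+01  1.142e+02 -1.000e-01]
```

```bash
python3 -m creep '[0.7,-5,0,0,0,0,0,0.7,-15,0,-5,0,0,0,0.7,-15,-5,-50,0,0,0,0.4,-5,-20,-88,0,0,-10,0.4,10,-35,-88,0,0,-20,0.4,25,-50,-88,0,0,-30,0.4,45,-65,-88,0,0,-40,0.4,63,-65,-88,0,0,-50,0.4,63,-65,-88,0,0,-60,0.4,63,-65,-88,0,0,-70]'
python3 -m creep '[0.4,0,0,0,0,0,-10,0.4,0,0,0,0,0,-20,0.4,0,0,0,0,0,-20]'
python3 - <<'E'
from h import *
print(toolyaw(),plan(.545,.185,.012,90))
im=camera('scene');print('blueS',rect('scene',im,*B,.041,(290,490,165,320)))
E
```

```text
time_s: 21.22
ee_pos: [0.5451, 0.1895, 0.1007]
tcp_rot: [0.54, 3.094, 0.002]
force: [-0.1, -0.2, -0.1]
finger_gap: 0.0514
grip_force: 0.0
time_s: 21.6
ee_pos: [0.5452, 0.1887, 0.1004]
tcp_rot: [-0.007, -3.142, -0.002]
force: [-0.6, -0.1, -0.4]
finger_gap: 0.051
grip_force: 0.0
89.74219660926873 (array([ 0.1, -3.9, 88.4]), array([ 0.1, -0. , -0.3]))
blueS [624.1 182.4  92.6 114.2  -0.7]
```

```bash
python3 -m creep '[0.4,0,0,30,0,0,0,0.4,0,0,55,0,0,0,0.4,0,0,75,0,0,0,0.4,0,0,88,0,0,0,0.4,-5,0,88,0,0,0,0.4,-11,0,88,0,0,0,0.4,-16,0,88,0,0,0,0.4,-20,0,88,0,0,0,0.4,-22,0,88,0,0,0,0.4,-24,0,88,0,0,0]'
python3 -m creep '[0.4,-1,0,0,0,0,0,0.4,-1,0,0,0,0,0]'
```

```text
time_s: 22.9
ee_pos: [0.5657, 0.1885, 0.0124]
tcp_rot: [-0.002, -3.137, 0.002]
force: [-16.1, -1.9, 12.8]
finger_gap: 0.0513
grip_force: 8.1
time_s: 23.15
ee_pos: [0.5658, 0.1885, 0.0123]
tcp_rot: [-0.001, -3.136, 0.002]
force: [-14.9, -1.0, 9.9]
finger_gap: 0.0512
grip_force: 7.4
```

```bash
python3 -m creep '[0.4,4,0,0,0,0,0,0.4,20,0,0,0,0,0,0.4,25,0,-40,0,0,0,0.4,25,0,-90,0,0,0,0.4,25,-50,-150,0,0,0,0.4,25,-110,-200,0,0,0,0.4,25,-170,-200,0,0,0,0.4,25,-230,-200,0,0,0,0.4,25,-290,-200,0,0,0,0.4,25,-290,-200,0,0,0]'
python3 - <<'E'
from h import *
im=camera('scene');print('blueS',rect('scene',im,*B,.041,(290,490,165,320)))
t=camera('top');print('top',rect('top',t,*B,.041,(200,330,165,325)),rect('top',t,*O,.041,(335,405,250,310)))
a=cv2.resize(t[165:265,190:320],None,fx=3,fy=3,interpolation=cv2.INTER_CUBIC)
b=cv2.resize(im[190:290,360:490],None,fx=3,fy=3,interpolation=cv2.INTER_CUBIC)
cv2.imwrite('pics/f.png',np.hstack([a,b]))
E
```

```text
time_s: 24.4
ee_pos: [0.543, -0.1061, 0.2116]
tcp_rot: [-0.015, -3.141, 0.004]
force: [-0.6, 0.1, -0.3]
finger_gap: 0.0512
grip_force: 0.0
blueS [624.2 182.1  91.8 114.    0. ]
top [618.8 187.7  89.1 108.9  -0.8] [ 446.7 -127.7   86.8  109.4    2.5]
```

View pics/f.png

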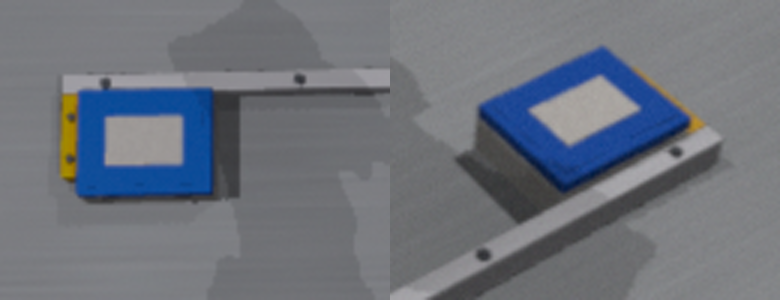

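```bash
python3 -c "
from rig import *
print(finish_job())"
```

```text
the job is handed in; nothing more can be done
None
```

I pushed the blue-lidded case into the jig corner and handed the job in at about 24 s. In the last pictures one long side lies against the aluminium fence and one short end against the yellow stop. The orange case measured unmoved; I kept the arm clear of the beaker and discs but did not re-measure them.

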